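Glass lid onto the plane box

TASK

Close the wooden plane box with its glass lid: carry the loose glass by its long edges, start its plain end in the grooves of the box and let go, then take it again and slide it fully home, and lock it by sliding the brass knob of the bolt inward to its stop. The glass is brittle: hold it with the lightest grip that carries it, always under 45 N a finger, and ease it along so that it never knocks or presses on the box with more than 25 N. The aluminium pull is only stuck on, for sliding and not for lifting, so do not touch it until the glass is in the grooves, and leave the tape measure, the square and the pencil where they are.

Things in the scene. Friction and masses are not known exactly. Their poses are not given: they have to be found in the camera images.
- glass_lid: pale green clear glass lid, 160 (x) x 64 (y) x 5 (z) mm, 0.15 kg, lying flat on a pine bearer, a planed stick 20 mm high and 36 mm wide that runs lengthwise under it, so both long edges overhang the stick by about 14 mm. Origin: centre of its underside. +x points to its plain end (the nose), -x to the end with the pull. The right way up at the start
- pull: aluminium pull strip stuck across the top of the glass near its -x end: 12 (x) x 44 (y) x 17 (z) mm. Origin: centre of its foot on the top of the glass, 22 mm from the -x edge; axes as the glass
- lid_nose (a point): middle of the lower edge of the glass at its plain end (80 mm from the lid's origin along +x)
- plane_box: dark wooden box, 184 (x) x 132 (y) x 54 (z) mm, fixed to the bench, a small block plane inside. Origin: centre of its underside; +x is the way in which the lid slides shut. Both long sides carry a groove for the glass, open at the -x end, where the end wall is only 40 mm high so that the glass passes over it. When home, the -x edge of the glass lies 8 mm inside the -x end of the box
- lid_mouth (a point): middle of the open end of the grooves, at the height of their floor (box x = -92 mm, z = 40 mm); axes as the box. The grooves are 9 mm high and 68 mm wide from wall to wall, easing to about 75 mm over the last 15 mm at the mouth; the 5 mm thick lips over them leave 55 mm clear between them
- lid_stop (a point): middle of the stop at the far end of the grooves, at the height of the groove floor (box x = +76 mm, z = 40 mm): lid_nose comes here when the lid is home; axes as the box
- bolt (a joint): slide of the small bolt on top of the box's +y rail near its -x end: 0 = drawn back, 0.018 m = stop. It moves along the box's -y, friction about 1.5 N; its tongue, 12.5 mm wide, then lies behind the pull of the closed lid (5 mm behind it when the lid is fully home) and cannot pass if the lid is farther out than that
- bolt_knob (a point): the brass bolt knob, upright, 11 mm in diameter, 19 mm high (61 to 80 mm above the bench); this point is on its axis, 71 mm above the bench
- bearer: pine stick under the glass, 36 x 220 x 20 mm, long along its y, loose. Origin: centre of its underside
- tape_measure: black and yellow tape measure, 54 x 84 x 74 mm, loose. Origin: centre of its underside
- square: small try square lying flat, 113 x 65 x 10 mm, loose. Origin: centre of its underside
- pencil: maroon pencil, 171 mm long along its y, 7 mm thick, loose, near the front edge of the bench. Origin: centre of its underside

How it is judged (in metres and radians):
On the way, in this order (a step that is already met when the one before it is completed fails the run):
1. the nose of the glass is in the grooves, at least 40 mm past the mouth, and the glass has been let go (angle between the z axis of glass_lid and the z axis of plane_box, either way round below 0.06 rad and angle between the x axis of glass_lid and the x axis of plane_box, either way round below 0.08 rad and y of lid_nose in the frame of lid_stop between -0.004 and 0.004 m and z of lid_nose in the frame of lid_stop between -0.003 and 0.005 m and x of lid_nose in the frame of lid_mouth above 0.04 m and contact force between the fingers and glass_lid below 0.5 N), for 0.2 s.
2. the glass has been slid home, within 5 mm of the stop (angle between the z axis of glass_lid and the z axis of plane_box, either way round below 0.06 rad and angle between the x axis of glass_lid and the x axis of plane_box, either way round below 0.08 rad and y of lid_nose in the frame of lid_stop between -0.004 and 0.004 m and z of lid_nose in the frame of lid_stop between -0.003 and 0.005 m and x of lid_nose in the frame of lid_stop above -0.005 m), for 0.2 s.
3. the bolt has been slid to its stop, within 2 mm (value of joint bolt above 0.016 m), for 0.2 s.
At the end, for the whole second after the job is handed in: the glass lies flat in both grooves of the box, its nose within 5 mm of the stop, let go and at rest, and the bolt is within 2 mm of its stop behind the pull (all of step 2 and value of joint bolt above 0.016 m and linear speed of glass_lid below 0.01 m/s and contact force between the fingers and glass_lid below 0.5 N); the robot touches nothing.
It fails at once if the fingers pressed on the glass or its pull with more than 90 N in all, both fingers added (45 N a finger) (contact force between the fingers and glass_lid above 90 N).
It fails at once if the glass knocked or pressed on the box or its bolt with more than 25 N (contact force between glass_lid and plane_box above 25 N).
It fails at once if the stuck-on pull was touched (over 1 N) before the glass was 30 mm into the grooves (contact force between the fingers and pull above 1 N and x of lid_nose in the frame of lid_mouth below 0.03 m).
It fails at once if the tape measure, the square or the pencil was moved by more than 20 mm (distance of any of tape_measure, square, pencil from where it was at the start of the episode above 0.02 m).
It also fails if it takes over 70 s, if anything falls off the work surface, if the arm or the gripper's body presses on something with over 40 N, if the wrist force passes 120 N, or if a joint passes its speed limit or range.

ROBOT

A 6-joint arm with a two-finger parallel gripper is mounted at the origin on a cart in front of the work surface, level with it; the furniture and walls round the work are solid. World frame = base frame: x ahead of the robot, y to its left, z up, the work surface at z = 0. Lengths are in m, angles in degrees, forces in N, time in s.
With the tool pointing down it reaches from about 0.35 to 0.875 m from the base axis. Payload 4.2 kg.
Tool frame: the origin (TCP) lies at the very end of the fingers, on their centre line; the grasp point (between the pads) lies 19 mm behind it; z points along the fingers, y is the line along which they close (so a half turn about z gives the same grasp; the last joint's range is limited). The gripper opens to 85 mm and grips with 20 to 120 N. Pads are 22 mm wide; open, the fingers measure 114 mm over their backs; the gripper's body (76 mm by 85 mm) begins 54 mm behind the grasp point. The pads swing forward as they close: fully open they stand 13 mm farther back than shut.
Start: joints at [-50.902, 22.042, 0.453, 0, -68.411, -14.817], TCP at [0.257, -0.57, 0.231] pointing down, gripper open.
Joint ranges: [-179.83, 179.83], [-69.29, 118.12], [-61.27, 80.66], [-181.25, 117.63], [-171.15, -9.14], [-177.46, 177.46]. Speed limits (degrees/s): [159.86, 159.86, 180, 180, 180, 180].

INTERFACE

Orientations are given as a 3x3 rotation matrix whose columns are the frame's x, y, z axes.
In Python, from plant import arm gives the robot as it stands. The module is installed in compiled form; this text tells all that it offers.
- The arm moves only by the tool arm_command, never from a script. Its argument "plan" is a list of rows, each an object of numbers: "dx", "dy", "dz": the shift along the tool's x, y, z in m; "ax", "ay", "az": the turn, a rotation vector about the tool's x, y, z in rad; "hand": the finger opening in m, from 0 to 0.0854. A call has 1 to 8 rows; each row shifts and turns the commanded pose from where the row before left it, along the tool's axes as they then stand; what a row does not reach is not made up. A row lasts 1/8 s, in which the tool goes at most 62.5 mm and 10.7 degrees, less where a joint would pass 70% of its speed; a pose out of reach is approached as far as the arm can. A call is refused whole if a number of a shift passes 0.0625 or a number of a turn 0.188, either way. A call with a gripper value outside its range is refused whole. The fingers move at their own pace and stop on an object; the grip force is fixed at half the most. Time passes only in rows, so rows that do not move let the fingers close. It gives the time, the measured TCP pose, the force, the opening and the grip force at its end, in the units of the state.
- arm.sense(): the state, without advancing time (a new reading comes with each control period).
- arm.capture(name): name is "scene" or "top" or "wrist"; returns a dict with "pixels" (420x560x3 uint8, red, green, blue), "fx", "fy", "cx", "cy" (pixels), "R" (3x3) and "t" (3): a world point X has camera coordinates R X + t; the wrist camera has in their place "tool_from_camera" (4x4, takes a point from camera to tool coordinates, whose origin is the TCP and whose axes are the flange's). Camera axes: x right, y down, z forward; pixel columns grow to the right and rows downward; lengths in m; the calibration is good to about 2 mm. A picture is of the moment at which its call begins: read the wrist's pose just before it. There is no depth.
- arm.finish_job(): hands the job in; it is judged then, once.
The state is a dict: "clock": time; "q": joint angles; "joint_vel": joint speeds; "effort": joint torques, N m; "tcp_pos": TCP position; "ee_rot": TCP orientation; "ft_force": force on the tool from outside, world axes, zero at the start; "ft_torque": the same for the moment, N m; "opening": finger opening in m; "gripper_force": force on a finger pad.
Only numpy, scipy, OpenCV 4.12 (cv2) and the standard library are available. Lean on these libraries where they do the work, as an engineer would, in place of code of your own. Each camera call takes 0.05 s, during which the arm holds its last target. There are 200 camera calls.

## Working session

There is one attempt and no reset: what is moved stays moved. The work goes in short steps, Python scripts to look and compute and a tool call to move; the robot and the scene stay as the last step left them, time stands still between calls to the robot, and variables do not carry over. Pictures are saved under pics/ and viewed, at most 10 in all, crops included, and the job is handed in when it is done.

Besides the shell and the picture viewer there is one more tool, called after "Call:" in YAML: its name, and indented under it one key for each argument. arm_command: Moves the arm, as the interface text tells. Its arguments: {"type":"object","properties":{"plan":{"type":"array","items":{"type":"object","properties":{"dx":{"type":"number"},"dy":{"type":"number"},"dz":{"type":"number"},"ax":{"type":"number"},"ay":{"type":"number"},"az":{"type":"number"},"hand":{"type":"number"}}}}},"required":["plan"]}

```bash
mkdir -p pics
cat > h.py <<'E'
import numpy as np, cv2, pickle
from plant import arm
def cap(n,save=None):
    s=arm.sense(); c=arm.capture(n); c['s']=s
    pickle.dump(c,open(f'pics/{n}.pkl','wb'))
    if save: cv2.imwrite(f'pics/{save}.png',c['pixels'][:,:,::-1])
    return c
def load(n): return pickle.load(open(f'pics/{n}.pkl','rb'))
def ray(c,uv):
    uv=np.atleast_2d(np.asarray(uv,float))
    d=np.c_[(uv[:,0]-c['cx'])/c['fx'],(uv[:,1]-c['cy'])/c['fy'],np.ones(len(uv))]
    if 'R' in c and c.get('R') is not None:
        R=np.array(c['R']);t=np.array(c['t']);return -R.T@t, d@R
    T=np.array(c['tool_from_camera']);E=np.array(c['s']['ee_rot']);p=np.array(c['s']['tcp_pos'])
    return E@T[:3,3]+p, d@(E@T[:3,:3]).T
def onplane(c,uv,z):
    o,d=ray(c,uv); return o+d*((z-o[2])/d[:,2])[:,None]
def proj(c,X):
    X=np.atleast_2d(X)
    if 'R' in c: P=X@np.array(c['R']).T+np.array(c['t'])
    else:
        T=np.array(c['tool_from_camera']);E=np.array(c['s']['ee_rot']);p=np.array(c['s']['tcp_pos'])
        P=((X-p)@E-T[:3,3])@T[:3,:3]
    return np.c_[P[:,0]/P[:,2]*c['fx']+c['cx'],P[:,1]/P[:,2]*c['fy']+c['cy']]
E
python3 - <<'E'
from h import *
np.set_printoptions(precision=4,suppress=True)
for n in ['top','scene']:
    c=cap(n,n+'0'); print(n,c['fx'],c['cx'],c['cy']); print(ray(c,[[280,210]]))
s=arm.sense(); print(s)
E
```

```text
top 395.93951758065367 275.11355093723085 209.6486413460521
(array([0.4369, 0.0401, 0.9972]), array([[ 0.1452,  0.0163, -0.9893]]))
scene 444.00178710046913 283.99834367003035 213.01135334904242
(array([0.0578, 0.5902, 0.6787]), array([[ 0.5312, -0.5685, -0.6283]]))
{'clock': 0.1, 'q': array([-50.8993,  22.0844,   0.3889,  -0.0248, -68.4122, -14.8156]), 'joint_vel': array([-0.091 , -0.1059,  0.1987,  0.1095,  0.0495, -0.0105]), 'effort': array([ -0.0002, -39.3317,  18.893 ,   4.198 ,  -0.0026,  -0.    ]), 'tcp_pos': array([ 0.2568, -0.5692,  0.2304]), 'ee_rot': array([[-0.9116, -0.4111, -0.0009],
       [-0.4111,  0.9116,  0.0017],
       [ 0.0001,  0.0019, -1.    ]]), 'ft_force': array([ 0.2646, -0.8905, -0.4588]), 'ft_torque': array([ 0.0128, -0.0253, -0.0358]), 'gripper_force': 0.0, 'opening': 0.08522747656855664}
```

View pics/top0.png

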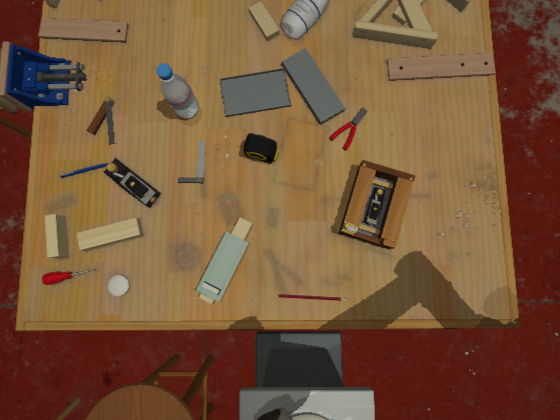

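View pics/scene0.png

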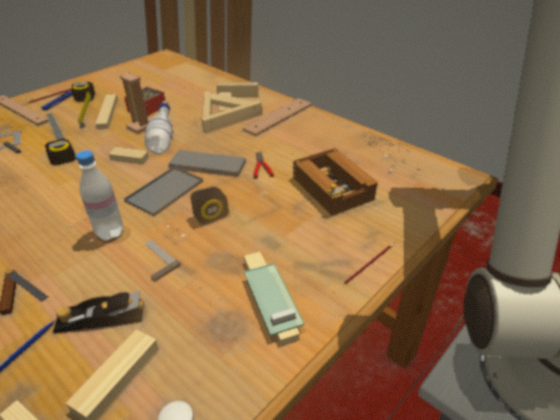

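The top view shows the glass at about (222,267), with its pull at the lower end (211,289). The box is at (376,204) with its open end down and the bolt near (350,228). The square, tape and pencil are clear of both. I'll measure by masks next.

Run:
```python
from h import *
np.set_printoptions(precision=4,suppress=True)
c=load('top'); im=c['pixels']
a=cv2.resize(im[215:310,185:265],None,fx=5,fy=5,interpolation=cv2.INTER_CUBIC)[:475]
b=cv2.resize(im[155:250,335:417],None,fx=4.8,fy=5,interpolation=cv2.INTER_CUBIC)
cv2.imwrite('pics/crop1.png',np.hstack([a,b])[:,:,::-1])
hsv=cv2.cvtColor(im,cv2.COLOR_RGB2HSV)
m=cv2.inRange(hsv,(45,15,90),(100,110,255)); m[:215]=0;m[310:]=0;m[:,:185]=0;m[:,265:]=0
k,l,st,ce=cv2.connectedComponentsWithStats(m); i=1+st[1:,4].argmax()
pts=np.argwhere(l==i)[:,::-1].astype(np.float32); r=cv2.minAreaRect(pts); print(r)
q=onplane(c,cv2.boxPoints(r),0.025); print(q, np.linalg.norm(q-np.roll(q,1,0),axis=1),q.mean(0))
print(onplane(c,[[211,289],[240,222]],0.025))
print('box corners',onplane(c,[[362,161],[413,177],[395,247],[340,235],[350,228]],0.054))
```

```text
((221.3000030517578, 265.9000244140625), (25.491174697875977, 65.74039459228516), 26.56505012512207)
[[0.3871 0.2638 0.025 ]
 [0.5294 0.1936 0.025 ]
 [0.5006 0.137  0.025 ]
 [0.3598 0.2079 0.025 ]] [0.0622 0.1586 0.0635 0.1577] [0.4442 0.2006 0.025 ]
[[0.3883 0.2253 0.025 ]
 [0.5508 0.1555 0.025 ]]
box corners [[ 0.6935 -0.1455  0.054 ]
 [ 0.6517 -0.2661  0.054 ]
 [ 0.4838 -0.2143  0.054 ]
 [ 0.5135 -0.0863  0.054 ]
 [ 0.5299 -0.1105  0.054 ]]
```

View pics/crop1.png

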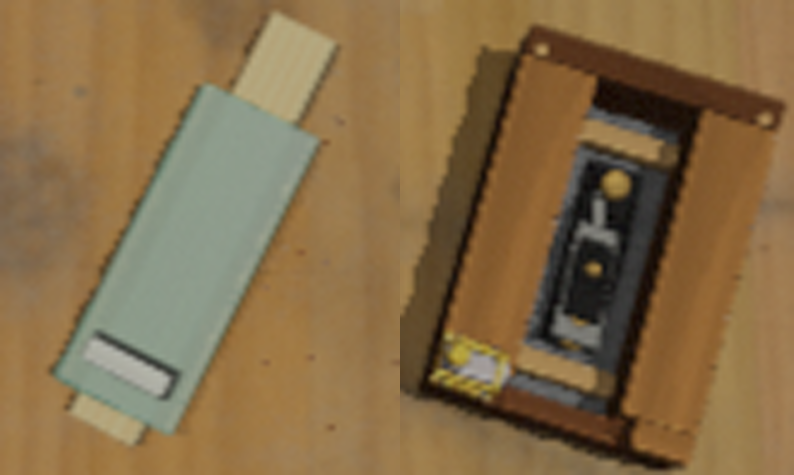

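The crop shows the glass with its pull toward the robot and the box with its mouth toward the robot. The bolt knob is at about crop (460,352), on the box's left (+y) rail. I'll get the camera mount and the moves needed for a wrist view of the box.

```bash
cat >> h.py <<'E'
def delta(target,yaw=None):
    """tool-axes shift to a world TCP target; turn az so that tool y has yaw (deg, world)"""
    s=arm.sense(); E=np.array(s['ee_rot']); d=E.T@(np.array(target)-s['tcp_pos'])
    y=np.degrees(np.arctan2(E[1,1],E[0,1]))
    z=E.T@np.array([0,0,-1.]) # tilt correction
    print('t',s['clock'],'tcp',s['tcp_pos'].round(4),'yawY',round(y,2),'shift',d.round(4),'az',None if yaw is None else np.radians(-((yaw-y+180)%360-180)).round(3),'tilt ax,ay',np.round([-z[1],z[0]],4),'F',s['ft_force'].round(1),'open',round(s['opening'],4),'grip',round(s['gripper_force'],1),'q',s['q'].round(0))
E
python3 - <<'E'
from h import *
np.set_printoptions(precision=4,suppress=True)
c=cap('wrist'); print(c['tool_from_camera'],c['fx'],c['cx'],c['cy'])
delta([0.56,-0.18,0.25],251)
E
```

```text
[[ 0.001  -0.954  -0.3     0.0759]
 [ 1.      0.0011 -0.0002  0.001 ]
 [ 0.0005 -0.3     0.954  -0.143 ]
 [ 0.      0.      0.      1.    ]] 305.0070389655397 282.12862421641455 210.03097088278273
t 0.15 tcp [ 0.2569 -0.5693  0.2305] yawY 114.28 shift [-0.4364  0.2303 -0.0192] az -2.386 tilt ax,ay [ 0.0017 -0.0001] F [ 0.2 -0.3  0.8] open 0.0855 grip 0.0 q [-51.  22.   0.  -0. -68. -15.]
```

Call:
arm_command:
  plan:
    - {"dx": -0.053, "dy": 0.024}
    - {"dx": -0.053, "dy": 0.024}
    - {"dx": -0.053, "dy": 0.024}
    - {"dx": -0.053, "dy": 0.024}
    - {"dx": -0.053, "dy": 0.024}
    - {"dx": -0.053, "dy": 0.024}
    - {"dx": -0.053, "dy": 0.024}
    - {"dx": -0.053, "dy": 0.024}

```text
invalid input at $.plan[0]: expected keys dx, dy, dz, ax, ay, az, hand
```

Call:
arm_command:
  plan:
    - {"dx": -0.048, "dy": 0.022}
    - {"az": -0.185}
    - {"az": -0.185}
    - {"az": -0.185}
    - {"az": -0.185}
    - {"az": -0.185}
    - {"az": -0.185}
    - {"az": -0.185}

```text
invalid input at $.plan[0]: expected keys dx, dy, dz, ax, ay, az, hand
```

Call:
arm_command:
  plan:
    - {"az": -0.185}
    - {"az": -0.185}
    - {"az": -0.185}
    - {"az": -0.185}
    - {"az": -0.185}
    - {"az": -0.166}
    - {}
    - {}

```text
invalid input at $.plan[0]: expected keys dx, dy, dz, ax, ay, az, hand
```

Run:
```python
from h import *
c=cap('wrist','w1'); delta([0.59,-0.18,0.23],251)
c['pixels']; import shutil; shutil.copy('pics/wrist.pkl','pics/wbox.pkl')
```

```text
t 0.2 tcp [ 0.2569 -0.5694  0.2306] yawY 114.28 shift [-0.4637  0.218   0.0009] az -2.386 tilt ax,ay [ 0.0014 -0.0001] F [-0.6 -0.2  0. ] open 0.0858 grip 0.0 q [-51.  22.   0.  -0. -68. -15.]
```

View pics/w1.png

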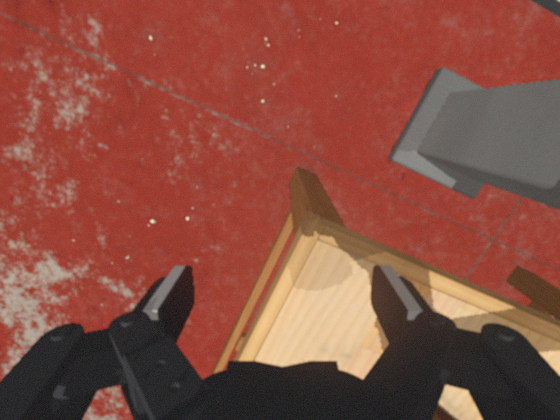

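The wrist view shows only the floor, the table corner near (310,215) and the fingers. The camera sees forward along tool +x. All keys are required, so I'll resend the moves with a view position behind the mouth.

Call:
arm_command:
  plan:
    - {"dx": -0.049, "dy": 0.0354, "dz": 0, "ax": 0, "ay": 0, "az": 0, "hand": 0.085}
    - {"dx": -0.049, "dy": 0.0354, "dz": 0, "ax": 0, "ay": 0, "az": 0, "hand": 0.085}
    - {"dx": -0.049, "dy": 0.0354, "dz": 0, "ax": 0, "ay": 0, "az": 0, "hand": 0.085}
    - {"dx": -0.049, "dy": 0.0354, "dz": 0, "ax": 0, "ay": 0, "az": 0, "hand": 0.085}
    - {"dx": -0.049, "dy": 0.0354, "dz": 0, "ax": 0, "ay": 0, "az": 0, "hand": 0.085}
    - {"dx": -0.049, "dy": 0.0354, "dz": 0, "ax": 0, "ay": 0, "az": 0, "hand": 0.085}
    - {"dx": -0.049, "dy": 0.0354, "dz": 0, "ax": 0, "ay": 0, "az": 0, "hand": 0.085}
    - {"dx": -0.049, "dy": 0.0354, "dz": 0, "ax": 0, "ay": 0, "az": 0, "hand": 0.085}

```text
clock: 1.2
tcp_pos: [0.4985, -0.1484, 0.2315]
ee_rot: [[-0.911, -0.411, 0.0], [-0.411, 0.911, -0.0], [-0.0, -0.0, -1.0]]
ft_force: [1.3, -0.6, -0.0]
opening: 0.0851
gripper_force: 0.0
```

Call:
arm_command:
  plan:
    - {"dx": 0, "dy": 0, "dz": 0, "ax": 0, "ay": 0, "az": -0.185, "hand": 0.085}
    - {"dx": 0, "dy": 0, "dz": 0, "ax": 0, "ay": 0, "az": -0.185, "hand": 0.085}
    - {"dx": 0, "dy": 0, "dz": 0, "ax": 0, "ay": 0, "az": -0.185, "hand": 0.085}
    - {"dx": 0, "dy": 0, "dz": 0, "ax": 0, "ay": 0, "az": -0.185, "hand": 0.085}
    - {"dx": 0, "dy": 0, "dz": 0, "ax": 0, "ay": 0, "az": -0.185, "hand": 0.085}
    - {"dx": 0, "dy": 0, "dz": 0, "ax": 0, "ay": 0, "az": -0.185, "hand": 0.085}
    - {"dx": 0, "dy": 0, "dz": 0, "ax": 0, "ay": 0, "az": -0.185, "hand": 0.085}

```text
clock: 2.08
tcp_pos: [0.4977, -0.1503, 0.2312]
ee_rot: [[0.153, -0.988, -0.0], [-0.988, -0.153, 0.0], [-0.0, 0.0, -1.0]]
ft_force: [0.6, 0.1, -0.3]
opening: 0.085
gripper_force: 0.0
```

Call:
arm_command:
  plan:
    - {"dx": 0, "dy": 0, "dz": 0, "ax": 0, "ay": 0, "az": -0.185, "hand": 0.085}
    - {"dx": 0, "dy": 0, "dz": 0, "ax": 0, "ay": 0, "az": -0.185, "hand": 0.085}
    - {"dx": 0, "dy": 0, "dz": 0, "ax": 0, "ay": 0, "az": -0.185, "hand": 0.085}
    - {"dx": 0, "dy": 0, "dz": 0, "ax": 0, "ay": 0, "az": -0.185, "hand": 0.085}
    - {"dx": 0, "dy": 0, "dz": 0, "ax": 0, "ay": 0, "az": -0.185, "hand": 0.085}
    - {"dx": 0, "dy": 0, "dz": 0, "ax": 0, "ay": 0, "az": -0.166, "hand": 0.085}
    - {"dx": 0, "dy": 0, "dz": 0, "ax": 0, "ay": 0, "az": 0, "hand": 0.085}
    - {"dx": 0, "dy": 0, "dz": 0, "ax": 0, "ay": 0, "az": 0, "hand": 0.085}

```text
clock: 3.08
tcp_pos: [0.4978, -0.1503, 0.2312]
ee_rot: [[0.945, -0.328, -0.0], [-0.328, -0.945, 0.0], [-0.0, 0.0, -1.0]]
ft_force: [1.0, -0.4, -1.1]
opening: 0.0854
gripper_force: 0.0
```

Run:
```python
from h import *
c=cap('wrist','w2'); delta([0.50,-0.149,0.23],251)
import shutil; shutil.copy('pics/wrist.pkl','pics/wbox.pkl')
```

```text
t 3.125 tcp [ 0.4978 -0.1503  0.2313] yawY -109.12 shift [ 0.0016 -0.0019  0.0013] az -0.002 tilt ax,ay [-0.      0.0001] F [0.3 0.1 0.1] open 0.0848 grip 0.0 q [  1.  12. -14.  -0. -64.  70.]
```

View pics/w2.png

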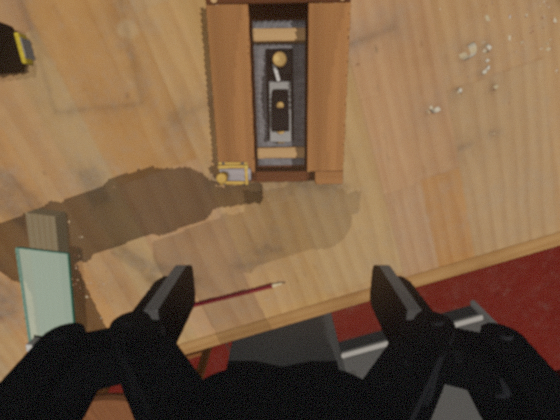

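The wrist view shows the box: inner lip edges at columns ~252 and ~307, the mouth end at row ~180, and the knob near (221,178). The glass is at the left, with its nose at (18–70, 250). I'll measure the lip edges and mouth row.

Run:
```python
from h import *
np.set_printoptions(precision=4,suppress=True)
c=load('wbox'); im=c['pixels'].astype(float); g=cv2.GaussianBlur(im[:,:,0],(3,3),0)
def edge(rows,lo,hi,sgn):
    d=sgn*np.diff(g,axis=1); P=[]
    for r in rows:
        k=lo+d[r,lo:hi].argmax(); y0,y1,y2=d[r,k-1:k+2]; den=y0-2*y1+y2
        P.append([k+.5+(0.5*(y0-y2)/den if den else 0),r])
    P=np.array(P)
    for _ in range(4):
        f=np.polyfit(P[:,1],P[:,0],1); e=abs(np.polyval(f,P[:,1])-P[:,0]); P=P[e<max(1,2*np.median(e))]
    return f,len(P)
def edgev(cols,lo,hi,sgn):
    d=sgn*np.diff(g,axis=0); return np.median([lo+d[lo:hi,k].argmax()+.5 for k in cols])
rows=range(20,150); L={}
for n,lo,hi,s in [('Lin',240,265,-1),('Rin',295,320,1),('Rout',335,360,-1)]:
    f,k=edge(rows,lo,hi,s); L[n]=onplane(c,[[np.polyval(f,25)+0,25],[np.polyval(f,160),160]],.054)
    v=L[n][0]-L[n][1]; print(n,f,k,L[n].tolist(),'yaw',np.degrees(np.arctan2(v[1],v[0])))
r=edgev(range(320,340),172,195,-1); r2=edgev(range(320,340),172,195,1);print('near right lip row',r,r2,onplane(c,[[330,r]],.054))
print('rows R chan at col 330',g[165:195,330].astype(int)); print('col 280',g[165:195,280].astype(int))
# far wall front edge top: rows at col 220/340
print('col 240 far',g[0:14,240].astype(int),g[0:14,320].astype(int))
hsv=cv2.cvtColor(c['pixels'],cv2.COLOR_RGB2HSV)
cv2.imwrite('pics/crop2.png',cv2.resize(c['pixels'][140:200,195:355],None,fx=5,fy=5,interpolation=cv2.INTER_CUBIC)[:,:,::-1])
```

```text
Lin [  0.0414 247.6769] 130 [[0.6547680380378843, -0.170890465244896, 0.05399999999999999], [0.5366787973387996, -0.13187030980883044, 0.05399999999999999]] yaw -18.28507312221266
Rin [ -0.01   308.1263] 130 [[0.6369040930384077, -0.22255042186009893, 0.05399999999999999], [0.5187942583772953, -0.18352051757362614, 0.05399999999999999]] yaw -18.286360683002705
Rout [ -0.1153 351.7438] 88 [[0.6245243093684941, -0.25835097360340487, 0.05399999999999999], [0.5096177234873083, -0.21002217549441077, 0.05399999999999999]] yaw -22.811235711367736
near right lip row 182.5 172.5 [[ 0.4877 -0.2     0.054 ]]
rows R chan at col 330 [160 160 160 159 154 145 141 145 149 150 150 149 150 152 154 155 155 151
 143 136 134 135 136 137 140 141 141 141 142 143]
col 280 [103  89  74  63  62  71  85  98 103 104 104 104 106 107 108 110 117 128
 138 143 144 145 142 137 135 135 136 138 139 139]
col 240 far [ 95  94  93 100 120 138 146 147 147 147 148 148 148 148] [ 90  94 109 129 143 148 148 148 149 149 149 148 148 148]
```

View pics/crop2.png

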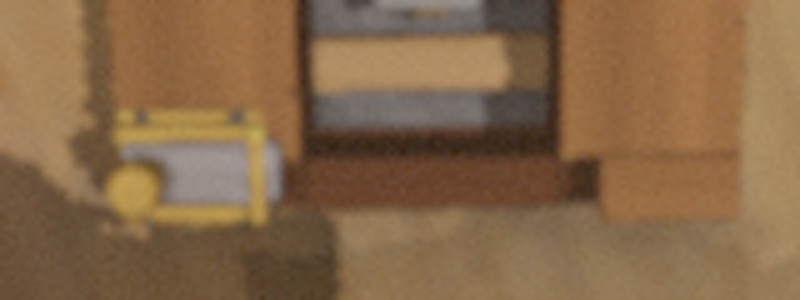

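Call:
arm_command:
  plan:
    - {"dx": -0.032, "dy": -0.0405, "dz": 0, "ax": 0, "ay": 0, "az": 0, "hand": 0.085}
    - {"dx": -0.032, "dy": -0.0405, "dz": 0, "ax": 0, "ay": 0, "az": 0, "hand": 0.085}
    - {"dx": -0.032, "dy": -0.0405, "dz": 0, "ax": 0, "ay": 0, "az": 0, "hand": 0.085}
    - {"dx": -0.032, "dy": -0.0405, "dz": 0, "ax": 0, "ay": 0, "az": 0, "hand": 0.085}
    - {"dx": -0.032, "dy": -0.0405, "dz": 0, "ax": 0, "ay": 0, "az": 0, "hand": 0.085}
    - {"dx": -0.032, "dy": -0.0405, "dz": 0, "ax": 0, "ay": 0, "az": 0, "hand": 0.085}
    - {"dx": -0.032, "dy": -0.0405, "dz": 0, "ax": 0, "ay": 0, "az": 0, "hand": 0.085}
    - {"dx": -0.032, "dy": -0.0405, "dz": 0, "ax": 0, "ay": 0, "az": 0, "hand": 0.085}

```text
clock: 4.12
tcp_pos: [0.3606, 0.241, 0.2317]
ee_rot: [[0.945, -0.327, 0.001], [-0.327, -0.945, 0.001], [0.0, -0.001, -1.0]]
ft_force: [1.4, 0.6, -0.1]
opening: 0.0852
gripper_force: 0.0
```

Call:
arm_command:
  plan:
    - {"dx": 0, "dy": 0, "dz": 0, "ax": 0, "ay": 0, "az": 0.129, "hand": 0.085}
    - {"dx": 0, "dy": 0, "dz": 0, "ax": 0, "ay": 0, "az": 0, "hand": 0.085}
    - {"dx": 0, "dy": 0, "dz": 0, "ax": 0, "ay": 0, "az": 0, "hand": 0.085}

```text
clock: 4.5
tcp_pos: [0.3615, 0.239, 0.2313]
ee_rot: [[0.896, -0.444, -0.0], [-0.444, -0.896, -0.0], [-0.0, 0.0, -1.0]]
ft_force: [0.6, -0.4, 0.1]
opening: 0.085
gripper_force: 0.0
```

Run:
```python
from h import *
np.set_printoptions(precision=4,suppress=True)
b=load('wbox'); print('knob',onplane(b,[[221.6,178]],.08),'end wall',onplane(b,[[280,181.5]],.04))
c=cap('wrist','w3'); im=c['pixels']
hsv=cv2.cvtColor(im,cv2.COLOR_RGB2HSV)
m=cv2.inRange(hsv,(45,15,90),(100,110,255)); m[250:]=0
k,l,st,ce=cv2.connectedComponentsWithStats(m); i=1+st[1:,4].argmax(); print(st[i])
m=(l==i).astype(np.uint8)
w=np.argwhere(m)[:,::-1].astype(np.float32)
P=onplane(c,w,.025)[:,:2].astype(np.float32)
r=cv2.minAreaRect(P*1000); print(r); print(cv2.boxPoints(r))
# long edges by row extents
R=[(v,w[w[:,1]==v][:,0].min(),w[w[:,1]==v][:,0].max()+1) for v in range(int(st[i][1])+8,int(st[i][1]+st[i][3])-25)]
R=np.array(R)
for k in (1,2):
    f=np.polyfit(R[:,0],R[:,k],1); f=np.polyfit(R[(e:=abs(np.polyval(f,R[:,0])-R[:,k]))<1.5,0],R[e<1.5,k],1)
    q=onplane(c,[[np.polyval(f,R[0,0])-.5,R[0,0]],[np.polyval(f,R[-1,0])-.5,R[-1,0]]],.025); v=q[0]-q[1]
    print('edge',q[:,:2].tolist(),np.degrees(np.arctan2(v[1],v[0])))
delta([.444,.2,.1],243.5)
```

```text
knob [[ 0.5335 -0.0988  0.08  ]] end wall [[ 0.5034 -0.1487  0.04  ]]
[251  15  62   3  95]
((514.2645263671875, 165.21832275390625), (61.002288818359375, 1.7295892238616943), 62.700199127197266)
[[499.5068 138.5111]
 [501.0438 137.7178]
 [529.0223 191.9256]
 [527.4853 192.7189]]Traceback (most recent call last):
  File "<stdin>", line 16, in <module>
IndexError: too many indices for array: array is 1-dimensional, but 2 were indexed
```

View pics/w3.png

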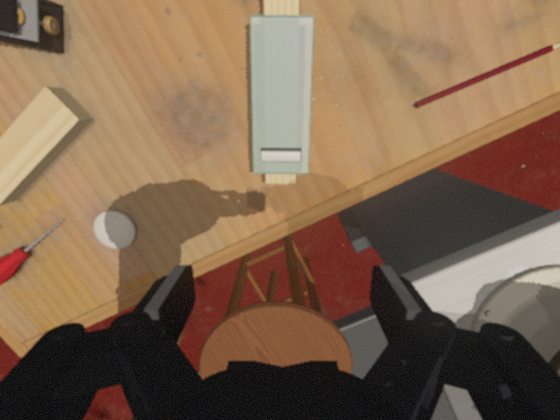

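The glass fills columns 250–313 and rows 15–173, with the pull at (280,156). The colour mask missed the face, so I'll use edge gradients.

Run:
```python
from h import *
np.set_printoptions(precision=4,suppress=True)
c=load('wrist'); im=c['pixels'].astype(float)
g=cv2.GaussianBlur(im[:,:,0]-im[:,:,2],(3,3),0)  # wood warm, glass ~0
def fit(d,rng,lo,hi,vert):
    P=[]
    for r in rng:
        s=d[r,lo:hi] if vert else d[lo:hi,r]; k=int(s.argmax())
        o=0.
        if 0<k<len(s)-1: o=.5*(s[k-1]-s[k+1])/(s[k-1]-2*s[k]+s[k+1])
        P.append([r,lo+k+.5+o])
    P=np.array(P)
    for _ in range(4):
        f=np.polyfit(P[:,0],P[:,1],1); e=abs(np.polyval(f,P[:,0])-P[:,1]); P=P[e<max(.7,2*np.median(e))]
    return f
dx=np.diff(g,axis=1); dy=np.diff(g,axis=0)
L=fit(-dx,range(25,165),243,258,1); R=fit(dx,range(25,165),303,322,1)
T=fit(-dy,range(253,262),8,22,0); B=fit(dy,list(range(254,264))+list(range(297,306)),166,182,0)
def X(a,b): # col=a(row), row=b(col)
    r=(b[0]*a[1]+b[1])/(1-a[0]*b[0]); return [np.polyval(a,r),r]
uv=[X(L,T),X(R,T),X(R,B),X(L,B)]; print(uv)
q=onplane(c,uv,.025); print(q[:,:2].tolist())
n=(q[0]+q[1])/2; e=(q[2]+q[3])/2; v=n-e
print('width',np.linalg.norm(q[0]-q[1]),np.linalg.norm(q[2]-q[3]),'len',np.linalg.norm(v),'centre',(n+e)/2,'yaw',np.degrees(np.arctan2(v[1],v[0])))
u=v/np.linalg.norm(v); gp=(n+e)/2-u*.033; print('grip',gp)
delta([gp[0],gp[1],.10],np.degrees(np.arctan2(v[1],v[0]))-90)
```

```text
[[np.float64(248.59950882917954), np.float64(14.179704582174212)], [np.float64(314.20633415867036), np.float64(12.476585041170088)], [np.float64(308.49822589901186), np.float64(173.94096940746581)], [np.float64(251.86361399526143), np.float64(173.47959155119705)]]
[[0.5305390615257444, 0.19381516520679568], [0.5028592333457651, 0.13446590629908398], [0.3575948202871103, 0.20793450125612759], [0.38715549110445163, 0.26645397416279737]]
width 0.06548669651897071 0.06556189417981816 len 0.16175987747680962 centre [0.4445 0.2007 0.025 ] yaw -26.847552383811554
grip [0.4151 0.2156 0.025 ]
t 4.55 tcp [0.3616 0.2389 0.2313] yawY -116.41 shift [ 0.0583 -0.0029  0.1313] az 0.008 tilt ax,ay [-0.0001  0.    ] F [-0.1 -0.5 -0.1] open 0.0846 grip 0.0 q [ 55.   3. -25.  -0. -62.   9.]
```

Call:
arm_command:
  plan:
    - {"dx": 0.0195, "dy": -0.001, "dz": 0.044, "ax": 0, "ay": 0, "az": 0.008, "hand": 0.085}
    - {"dx": 0.0195, "dy": -0.001, "dz": 0.044, "ax": 0, "ay": 0, "az": 0, "hand": 0.085}
    - {"dx": 0.0195, "dy": -0.001, "dz": 0.044, "ax": 0, "ay": 0, "az": 0, "hand": 0.085}
    - {"dx": 0, "dy": 0, "dz": 0.03, "ax": 0, "ay": 0, "az": 0, "hand": 0.085}
    - {"dx": 0, "dy": 0, "dz": 0, "ax": 0, "ay": 0, "az": 0, "hand": 0.085}
    - {"dx": 0, "dy": 0, "dz": 0, "ax": 0, "ay": 0, "az": 0, "hand": 0.085}

```text
clock: 5.3
tcp_pos: [0.4159, 0.2162, 0.0705]
ee_rot: [[0.892, -0.452, 0.002], [-0.452, -0.892, 0.001], [0.001, -0.002, -1.0]]
ft_force: [-0.6, 0.1, -0.5]
opening: 0.0849
gripper_force: 0.0
```

Run:
```python
from h import *
delta([.4151,.2156,0.0],-116.85)
```

```text
t 5.3 tcp [0.4159 0.2162 0.0705] yawY -116.85 shift [-0.0005  0.001   0.0705] az 0.0 tilt ax,ay [-0.0019 -0.001 ] F [-0.6  0.1 -0.5] open 0.0849 grip 0.0 q [ 47.  18. -33.   0. -39.  16.]
```

Call:
arm_command:
  plan:
    - {"dx": 0, "dy": 0.001, "dz": 0.02, "ax": 0, "ay": 0, "az": 0, "hand": 0.085}
    - {"dx": 0, "dy": 0, "dz": 0.02, "ax": 0, "ay": 0, "az": 0, "hand": 0.085}
    - {"dx": 0, "dy": 0, "dz": 0.018, "ax": 0, "ay": 0, "az": 0, "hand": 0.085}
    - {"dx": 0, "dy": 0, "dz": 0.012, "ax": 0, "ay": 0, "az": 0, "hand": 0.085}
    - {"dx": 0, "dy": 0, "dz": 0, "ax": 0, "ay": 0, "az": 0, "hand": 0.078}
    - {"dx": 0, "dy": 0, "dz": 0, "ax": 0, "ay": 0, "az": 0, "hand": 0.072}
    - {"dx": 0, "dy": 0, "dz": 0, "ax": 0, "ay": 0, "az": 0, "hand": 0.069}
    - {"dx": 0, "dy": 0, "dz": 0, "ax": 0, "ay": 0, "az": 0, "hand": 0.069}

```text
clock: 6.3
tcp_pos: [0.4148, 0.2151, -0.0002]
ee_rot: [[0.892, -0.452, 0.001], [-0.452, -0.892, 0.001], [0.0, -0.001, -1.0]]
ft_force: [0.6, 0.7, -0.4]
opening: 0.069
gripper_force: 0.0
```

Call:
arm_command:
  plan:
    - {"dx": 0, "dy": 0, "dz": 0, "ax": 0, "ay": 0, "az": 0, "hand": 0.067}
    - {"dx": 0, "dy": 0, "dz": 0, "ax": 0, "ay": 0, "az": 0, "hand": 0.066}
    - {"dx": 0, "dy": 0, "dz": 0, "ax": 0, "ay": 0, "az": 0, "hand": 0.065}
    - {"dx": 0, "dy": 0, "dz": 0, "ax": 0, "ay": 0, "az": 0, "hand": 0.065}

```text
clock: 6.8
tcp_pos: [0.4145, 0.2149, -0.0007]
ee_rot: [[0.892, -0.452, -0.0], [-0.452, -0.892, -0.0], [-0.0, 0.0, -1.0]]
ft_force: [0.3, -0.1, -0.0]
opening: 0.0647
gripper_force: 0.0
```

Run:
```python
from h import *
delta([.4151,.2156,0.0],-116.85)
cap('wrist','w4')
```

```text
t 6.8 tcp [ 0.4145  0.2149 -0.0007] yawY -116.86 shift [ 0.0002 -0.0009 -0.0007] az -0.0 tilt ax,ay [0.0001 0.    ] F [ 0.3 -0.1 -0. ] open 0.0647 grip 0.0 q [ 47.  25. -37.  -0. -28.  16.]
```

View pics/w4.png

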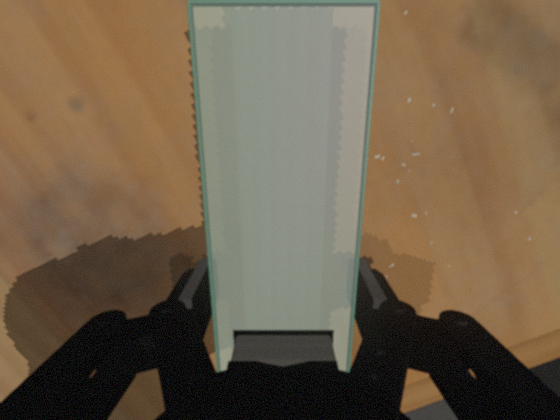

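The glass now lies between the fingers: the pads are at (210,285) and (365,285), well clear of the pull at (283,345), and the nose edge is at row 3. I'll close gently in steps and watch the force.

Call:
arm_command:
  plan:
    - {"dx": 0, "dy": 0, "dz": 0, "ax": 0, "ay": 0, "az": 0, "hand": 0.064}
    - {"dx": 0, "dy": 0, "dz": 0, "ax": 0, "ay": 0, "az": 0, "hand": 0.064}

```text
clock: 7.1
tcp_pos: [0.4144, 0.2147, -0.0007]
ee_rot: [[0.892, -0.452, -0.0], [-0.452, -0.892, -0.0], [-0.0, 0.0, -1.0]]
ft_force: [0.2, -0.6, 0.1]
opening: 0.0644
gripper_force: 0.3
```

Call:
arm_command:
  plan:
    - {"dx": 0, "dy": 0, "dz": 0, "ax": 0, "ay": 0, "az": 0, "hand": 0.0635}
    - {"dx": 0, "dy": 0, "dz": 0, "ax": 0, "ay": 0, "az": 0, "hand": 0.0635}

```text
clock: 7.35
tcp_pos: [0.4144, 0.2148, -0.0006]
ee_rot: [[0.892, -0.452, -0.0], [-0.452, -0.892, -0.0], [-0.0, 0.0, -1.0]]
ft_force: [-0.6, -1.6, 2.5]
opening: 0.0637
gripper_force: 11.8
```

Call:
arm_command:
  plan:
    - {"dx": 0, "dy": 0, "dz": 0, "ax": 0, "ay": 0, "az": 0, "hand": 0.063}
    - {"dx": 0, "dy": 0, "dz": 0, "ax": 0, "ay": 0, "az": 0, "hand": 0.063}

```text
clock: 7.6
tcp_pos: [0.4144, 0.2147, -0.0006]
ee_rot: [[0.892, -0.452, -0.0], [-0.452, -0.892, -0.0], [-0.0, 0.0, -1.0]]
ft_force: [-2.1, -0.7, 4.0]
opening: 0.0635
gripper_force: 23.3
```

Call:
arm_command:
  plan:
    - {"dx": 0, "dy": 0, "dz": -0.005, "ax": 0, "ay": 0, "az": 0, "hand": 0.063}
    - {"dx": 0, "dy": 0, "dz": -0.01, "ax": 0, "ay": 0, "az": 0, "hand": 0.063}
    - {"dx": 0, "dy": 0, "dz": -0.015, "ax": 0, "ay": 0, "az": 0, "hand": 0.063}
    - {"dx": 0, "dy": 0, "dz": -0.02, "ax": 0, "ay": 0, "az": 0, "hand": 0.063}
    - {"dx": 0, "dy": 0, "dz": -0.015, "ax": 0, "ay": 0, "az": 0, "hand": 0.063}
    - {"dx": 0, "dy": 0, "dz": -0.005, "ax": 0, "ay": 0, "az": 0, "hand": 0.063}
    - {"dx": 0, "dy": 0, "dz": 0, "ax": 0, "ay": 0, "az": 0, "hand": 0.063}

```text
clock: 8.48
tcp_pos: [0.4145, 0.2149, 0.0695]
ee_rot: [[0.892, -0.452, 0.0], [-0.452, -0.892, 0.001], [0.0, -0.001, -1.0]]
ft_force: [-0.5, -0.1, -2.3]
opening: 0.0633
gripper_force: 23.5
```

Run:
```python
from h import *
delta([.3827,-.1097,0.07],-108.29)
cap('wrist','w5'); cap('scene','s5'); cap('top','t5')
a=cv2.imread('pics/w5.png');b=cv2.imread('pics/s5.png')
cv2.imwrite('pics/v5.png',np.hstack([cv2.resize(a,(400,300)),b[150:450,180:580]]))
```

```text
t 8.475 tcp [0.4145 0.2149 0.0695] yawY -116.87 shift [ 0.1183  0.304  -0.0007] az -0.15 tilt ax,ay [-0.0007 -0.    ] F [-0.5 -0.1 -2.3] open 0.0633 grip 23.5 q [ 47.  18. -33.  -0. -38.  16.]Traceback (most recent call last):
  File "<stdin>", line 5, in <module>
    return _nx.concatenate(arrs, 1, dtype=dtype, casting=casting)
           ~~~~~~~~~~~~~~~^^^^^^^^^^^^^^^^^^^^^^^^^^^^^^^^^^^^^^^
ValueError: all the input array dimensions except for the concatenation axis must match exactly, but along dimension 0, the array at index 0 has size 300 and the array at index 1 has size 270
```

Call:
arm_command:
  plan:
    - {"dx": 0.007, "dy": 0.018, "dz": 0, "ax": 0, "ay": 0, "az": 0, "hand": 0.063}
    - {"dx": 0.0148, "dy": 0.038, "dz": 0, "ax": 0, "ay": 0, "az": 0, "hand": 0.063}
    - {"dx": 0.0175, "dy": 0.045, "dz": 0, "ax": 0, "ay": 0, "az": 0, "hand": 0.063}
    - {"dx": 0.0175, "dy": 0.045, "dz": 0, "ax": 0, "ay": 0, "az": 0, "hand": 0.063}
    - {"dx": 0.0175, "dy": 0.045, "dz": 0, "ax": 0, "ay": 0, "az": 0, "hand": 0.063}
    - {"dx": 0.0175, "dy": 0.045, "dz": 0, "ax": 0, "ay": 0, "az": 0, "hand": 0.063}
    - {"dx": 0.0148, "dy": 0.038, "dz": 0, "ax": 0, "ay": 0, "az": 0, "hand": 0.063}
    - {"dx": 0.0117, "dy": 0.03, "dz": 0, "ax": 0, "ay": 0, "az": 0, "hand": 0.063}

```text
clock: 9.62
tcp_pos: [0.381, -0.1119, 0.069]
ee_rot: [[0.891, -0.453, -0.002], [-0.453, -0.891, -0.0], [-0.001, 0.001, -1.0]]
ft_force: [0.3, 0.4, -2.1]
opening: 0.0631
gripper_force: 23.6
```

Call:
arm_command:
  plan:
    - {"dx": 0, "dy": 0, "dz": 0, "ax": 0, "ay": 0, "az": -0.05, "hand": 0.063}
    - {"dx": 0, "dy": 0, "dz": 0, "ax": 0, "ay": 0, "az": -0.06, "hand": 0.063}
    - {"dx": 0, "dy": 0, "dz": 0, "ax": 0, "ay": 0, "az": -0.04, "hand": 0.063}
    - {"dx": 0, "dy": 0, "dz": 0, "ax": 0, "ay": 0, "az": 0, "hand": 0.063}
    - {"dx": 0, "dy": 0, "dz": 0, "ax": 0, "ay": 0, "az": 0, "hand": 0.063}
    - {"dx": 0, "dy": 0, "dz": 0, "ax": 0, "ay": 0, "az": 0, "hand": 0.063}

```text
clock: 10.38
tcp_pos: [0.3825, -0.1099, 0.0693]
ee_rot: [[0.949, -0.314, -0.0], [-0.314, -0.949, -0.0], [-0.0, 0.0, -1.0]]
ft_force: [0.2, 0.1, -2.5]
opening: 0.0639
gripper_force: 23.7
```

Run:
```python
from h import *
delta([.3827,-.1097,0.0225],-108.29)
cap('wrist','w5'); cap('scene','s5'); cap('top','t5')
a=cv2.imread('pics/w5.png');b=cv2.imread('pics/s5.png')
cv2.imwrite('pics/v5.png',np.hstack([cv2.resize(a,(400,300)),cv2.resize(b[90:240,240:440],(400,300))]))
```

```text
t 10.375 tcp [ 0.3825 -0.1099  0.0693] yawY -108.29 shift [ 0.0001 -0.0002  0.0468] az 0.0 tilt ax,ay [0.0001 0.0003] F [ 0.2  0.1 -2.5] open 0.0639 grip 23.7 q [  8.  12. -42.  -0. -35.  64.]
```

View pics/v5.png

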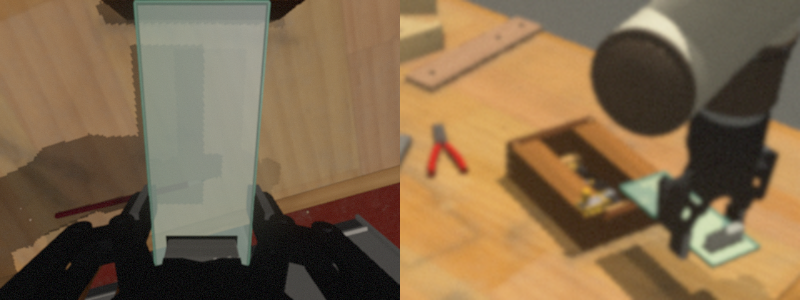

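The left half (wrist view) shows the glass square in the fingers with its nose at row ~4. The right half (scene view) shows it level, just short of the box mouth. I'll check the lateral bias of the held glass in the same camera that measured the box.

Run:
```python
from h import *
np.set_printoptions(precision=4,suppress=True)
c=load('wrist'); im=c['pixels'].astype(float); g=cv2.GaussianBlur(im[:,:,0]-im[:,:,2],(3,3),0)
dx=np.diff(g,axis=1)
def fit(lo,hi,s,rows):
    P=np.array([[r,lo(r)+(s*dx[r,int(lo(r)):int(hi(r))]).argmax()+.5] for r in rows])
    for _ in range(4):
        f=np.polyfit(P[:,0],P[:,1],1); e=abs(np.polyval(f,P[:,0])-P[:,1]); P=P[e<max(.8,2*np.median(e))]
    return f,len(P),e.mean()
l,n,e=fit(lambda r:180+r*.1,lambda r:200+r*.1,-1,range(40,220)); print(l,n,e)
r,n,e=fit(lambda r:366-r*.09,lambda r:388-r*.09,1,range(40,220)); print(r,n,e)
print('red-blue row60', g[60,180:206].astype(int), g[60,360:385].astype(int))
print('nose col 283', im[0:12,283].astype(int).tolist())
for row in (5,60,120,200):
    a,b=np.polyval(l,row),np.polyval(r,row)
    for z in (.0918,):
        q=onplane(c,[[a,row],[b,row]],z); E=c['s']['ee_rot'];p=c['s']['tcp_pos']
        t=(q-p)@E; print(row,a,b,t.tolist())
```

```text
[  0.078  186.4318] 172 0.3094389771412049
[ -0.0821 379.3082] 173 0.34887616763277796
red-blue row60 [62 61 61 60 60 60 61 61 61 56 43 22  2 -6 -5  0  6 12 14 15 15 16 16 17
 17 17] [12 12 12 11 12 12 12 10  7  1 -3 -6 -5  4 22 40 49 50 50 50 50 51 51 51
 51]
nose col 283 [[91, 109, 91], [102, 128, 111], [110, 138, 121], [106, 126, 114], [99, 118, 107], [96, 112, 101], [100, 115, 105], [114, 123, 112], [127, 133, 123], [132, 139, 126], [131, 137, 128], [128, 133, 123]]
5 186.8216309839106 378.8977145843865 [[0.11236418069052419, -0.03390291826521963, -0.022584030041860794], [0.11244949841862029, 0.031712010741452544, -0.022576912921582742]]
60 191.11006671452404 374.38224896264177 [[0.09531666844579785, -0.03395610099546161, -0.02257936575896768], [0.09539148091231815, 0.03174143612049208, -0.022572236771070144]]
120 195.7883602388296 369.456286466193 [[0.0746909252876647, -0.03402044665004585, -0.022573722454561216], [0.07475299177022916, 0.031777037875830014, -0.0225665790982752]]
200 202.02608493790368 362.8883364709279 [[0.04323840823230907, -0.0341185683411157, -0.02256511689175883], [0.04328096292286824, 0.03183132767695347, -0.02255795160426703]]
```

Call:
arm_command:
  plan:
    - {"dx": 0, "dy": 0.001, "dz": 0.01, "ax": 0, "ay": 0, "az": 0, "hand": 0.063}
    - {"dx": 0, "dy": 0, "dz": 0.015, "ax": 0, "ay": 0, "az": 0, "hand": 0.063}
    - {"dx": 0, "dy": 0, "dz": 0.014, "ax": 0, "ay": 0, "az": 0, "hand": 0.063}
    - {"dx": 0, "dy": 0, "dz": 0.009, "ax": 0, "ay": 0, "az": 0, "hand": 0.063}
    - {"dx": 0, "dy": 0, "dz": 0, "ax": 0, "ay": 0, "az": 0, "hand": 0.063}
    - {"dx": 0, "dy": 0, "dz": 0, "ax": 0, "ay": 0, "az": 0, "hand": 0.063}
    - {"dx": 0, "dy": 0, "dz": 0, "ax": 0, "ay": 0, "az": 0, "hand": 0.063}

```text
clock: 11.4
tcp_pos: [0.3829, -0.1107, 0.0217]
ee_rot: [[0.95, -0.313, 0.001], [-0.313, -0.95, 0.0], [0.001, -0.001, -1.0]]
ft_force: [0.2, -0.6, -2.2]
opening: 0.0633
gripper_force: 23.7
```

Run:
```python
from h import *
# targets: nose 30 mm in, lateral +1.2 mm
u=np.array([.9495,-.3138]); y=np.array([-.3138,-.9495]); M=np.array([.5042,-.1499])+.0012*y
for k in (-.015,.03,.095): delta([*(M+(k-.1132)*u),.0214],-108.29)
```

```text
t 11.4 tcp [ 0.3829 -0.1107  0.0217] yawY -108.26 shift [-0.0007  0.0004  0.0003] az 0.001 tilt ax,ay [-0.0005 -0.0012] F [ 0.2 -0.6 -2.2] open 0.0633 grip 23.7 q [  8.  18. -45.   0. -26.  64.]
t 11.4 tcp [ 0.3829 -0.1107  0.0217] yawY -108.26 shift [0.0443 0.0004 0.0004] az 0.001 tilt ax,ay [-0.0005 -0.0012] F [ 0.2 -0.6 -2.2] open 0.0633 grip 23.7 q [  8.  18. -45.   0. -26.  64.]
t 11.4 tcp [ 0.3829 -0.1107  0.0217] yawY -108.26 shift [0.1093 0.0004 0.0005] az 0.001 tilt ax,ay [-0.0005 -0.0012] F [ 0.2 -0.6 -2.2] open 0.0633 grip 23.7 q [  8.  18. -45.   0. -26.  64.]
```

Advance slowly, with small steps and force checks.

Call:
arm_command:
  plan:
    - {"dx": 0.004, "dy": 0, "dz": 0, "ax": 0, "ay": 0, "az": 0, "hand": 0.063}
    - {"dx": 0.004, "dy": 0, "dz": 0, "ax": 0, "ay": 0, "az": 0, "hand": 0.063}
    - {"dx": 0.004, "dy": 0, "dz": 0, "ax": 0, "ay": 0, "az": 0, "hand": 0.063}
    - {"dx": 0.003, "dy": 0, "dz": 0, "ax": 0, "ay": 0, "az": 0, "hand": 0.063}
    - {"dx": 0.003, "dy": 0, "dz": 0, "ax": 0, "ay": 0, "az": 0, "hand": 0.063}

```text
clock: 12.02
tcp_pos: [0.3996, -0.1165, 0.0212]
ee_rot: [[0.95, -0.314, -0.0], [-0.314, -0.95, 0.0], [-0.0, 0.0, -1.0]]
ft_force: [0.6, 0.1, -2.0]
opening: 0.0631
gripper_force: 23.7
```

Call:
arm_command:
  plan:
    - {"dx": 0.003, "dy": 0, "dz": 0, "ax": 0, "ay": 0, "az": 0, "hand": 0.063}
    - {"dx": 0.003, "dy": 0, "dz": 0, "ax": 0, "ay": 0, "az": 0, "hand": 0.063}
    - {"dx": 0.003, "dy": 0, "dz": 0, "ax": 0, "ay": 0, "az": 0, "hand": 0.063}
    - {"dx": 0.003, "dy": 0, "dz": 0, "ax": 0, "ay": 0, "az": 0, "hand": 0.063}

```text
clock: 12.52
tcp_pos: [0.4111, -0.1202, 0.0213]
ee_rot: [[0.95, -0.313, -0.0], [-0.313, -0.95, -0.0], [-0.0, 0.0, -1.0]]
ft_force: [-0.1, -0.2, -2.8]
opening: 0.0636
gripper_force: 23.7
```

Call:
arm_command:
  plan:
    - {"dx": 0.003, "dy": 0, "dz": 0, "ax": 0, "ay": 0, "az": 0, "hand": 0.063}
    - {"dx": 0.003, "dy": 0, "dz": 0, "ax": 0, "ay": 0, "az": 0, "hand": 0.063}
    - {"dx": 0.003, "dy": 0, "dz": 0, "ax": 0, "ay": 0, "az": 0, "hand": 0.063}
    - {"dx": 0.003, "dy": 0, "dz": 0, "ax": 0, "ay": 0, "az": 0, "hand": 0.063}

```text
clock: 13.02
tcp_pos: [0.4225, -0.124, 0.0213]
ee_rot: [[0.95, -0.313, -0.0], [-0.313, -0.95, -0.0], [-0.0, 0.0, -1.0]]
ft_force: [0.3, 0.4, -1.9]
opening: 0.0633
gripper_force: 23.7
```

Call:
arm_command:
  plan:
    - {"dx": 0.003, "dy": 0, "dz": 0, "ax": 0, "ay": 0, "az": 0, "hand": 0.063}
    - {"dx": 0.003, "dy": 0, "dz": 0, "ax": 0, "ay": 0, "az": 0, "hand": 0.063}
    - {"dx": 0.003, "dy": 0, "dz": 0, "ax": 0, "ay": 0, "az": 0, "hand": 0.063}
    - {"dx": 0.003, "dy": 0, "dz": 0, "ax": 0, "ay": 0, "az": 0, "hand": 0.063}
    - {"dx": 0.003, "dy": 0, "dz": 0, "ax": 0, "ay": 0, "az": 0, "hand": 0.063}
    - {"dx": 0.003, "dy": 0, "dz": 0, "ax": 0, "ay": 0, "az": 0, "hand": 0.063}

```text
clock: 13.78
tcp_pos: [0.4396, -0.1296, 0.0213]
ee_rot: [[0.95, -0.313, -0.0], [-0.313, -0.95, -0.0], [-0.0, 0.0, -1.0]]
ft_force: [0.1, -0.4, -2.4]
opening: 0.0633
gripper_force: 23.7
```

Call:
arm_command:
  plan:
    - {"dx": 0.004, "dy": 0, "dz": 0, "ax": 0, "ay": 0, "az": 0, "hand": 0.063}
    - {"dx": 0.004, "dy": 0, "dz": 0, "ax": 0, "ay": 0, "az": 0, "hand": 0.063}
    - {"dx": 0.004, "dy": 0, "dz": 0, "ax": 0, "ay": 0, "az": 0, "hand": 0.063}
    - {"dx": 0.004, "dy": 0, "dz": 0, "ax": 0, "ay": 0, "az": 0, "hand": 0.063}
    - {"dx": 0.004, "dy": 0, "dz": 0, "ax": 0, "ay": 0, "az": 0, "hand": 0.063}

```text
clock: 14.4
tcp_pos: [0.4586, -0.1359, 0.0213]
ee_rot: [[0.95, -0.314, -0.0], [-0.314, -0.95, 0.0], [-0.0, -0.0, -1.0]]
ft_force: [0.2, 1.1, -3.1]
opening: 0.0633
gripper_force: 23.7
```

Run:
```python
from h import *
u=np.array([.9495,-.3138]); y=np.array([-.3138,-.9495]); M=np.array([.5042,-.1499])+.0012*y
delta([*(M+(.095-.1132)*u),.0204],-108.29)
cap('wrist','w6'); cap('scene','s6'); cap('top','t6')
a=cv2.imread('pics/w6.png');b=cv2.imread('pics/s6.png')
cv2.imwrite('pics/v6.png',np.hstack([cv2.resize(a,(400,300)),cv2.resize(b[120:240,280:440],(400,300))]))
```

```text
t 14.4 tcp [ 0.4586 -0.1359  0.0213] yawY -108.27 shift [0.0295 0.0002 0.0009] az 0.0 tilt ax,ay [-0.      0.0001] F [ 0.2  1.1 -3.1] open 0.0633 grip 23.7 q [  3.  24. -34.  -0. -32.  69.]
```

View pics/v6.png

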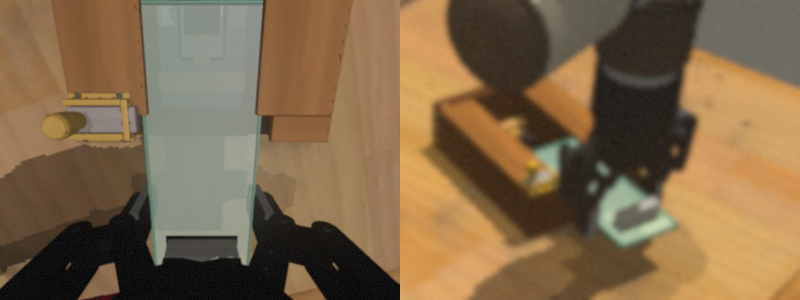

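The glass runs under both lips, centred, at wrist columns 145–262. The fingers and gripper body are clear of the box and knob. I'll advance further.

Call:
arm_command:
  plan:
    - {"dx": 0.004, "dy": 0, "dz": 0, "ax": 0, "ay": 0, "az": 0, "hand": 0.063}
    - {"dx": 0.004, "dy": 0, "dz": 0, "ax": 0, "ay": 0, "az": 0, "hand": 0.063}
    - {"dx": 0.004, "dy": 0, "dz": 0, "ax": 0, "ay": 0, "az": 0, "hand": 0.063}
    - {"dx": 0.004, "dy": 0, "dz": 0, "ax": 0, "ay": 0, "az": 0, "hand": 0.063}

```text
clock: 15.05
tcp_pos: [0.4739, -0.1409, 0.0213]
ee_rot: [[0.95, -0.313, 0.0], [-0.313, -0.95, 0.0], [0.0, -0.0, -1.0]]
ft_force: [-0.6, -0.2, -2.2]
opening: 0.0633
gripper_force: 23.7
```

Call:
arm_command:
  plan:
    - {"dx": 0.004, "dy": 0, "dz": 0, "ax": 0, "ay": 0, "az": 0, "hand": 0.063}
    - {"dx": 0.004, "dy": 0, "dz": 0, "ax": 0, "ay": 0, "az": 0, "hand": 0.063}
    - {"dx": 0.004, "dy": 0, "dz": 0, "ax": 0, "ay": 0, "az": 0, "hand": 0.063}
    - {"dx": 0.0, "dy": 0, "dz": 0.0005, "ax": 0, "ay": 0, "az": 0, "hand": 0.063}
    - {"dx": 0.0, "dy": 0, "dz": 0, "ax": 0, "ay": 0, "az": 0, "hand": 0.063}

```text
clock: 15.68
tcp_pos: [0.4847, -0.1445, 0.0207]
ee_rot: [[0.95, -0.314, -0.0], [-0.314, -0.95, 0.0], [-0.0, 0.0, -1.0]]
ft_force: [0.5, -0.5, -2.6]
opening: 0.0634
gripper_force: 23.7
```

Call:
arm_command:
  plan:
    - {"dx": 0, "dy": 0, "dz": 0, "ax": 0, "ay": 0, "az": 0, "hand": 0.064}
    - {"dx": 0, "dy": 0, "dz": 0, "ax": 0, "ay": 0, "az": 0, "hand": 0.065}
    - {"dx": 0, "dy": 0, "dz": 0, "ax": 0, "ay": 0, "az": 0, "hand": 0.068}
    - {"dx": 0, "dy": 0, "dz": 0, "ax": 0, "ay": 0, "az": 0, "hand": 0.072}
    - {"dx": 0, "dy": 0, "dz": 0, "ax": 0, "ay": 0, "az": 0, "hand": 0.076}
    - {"dx": 0, "dy": 0, "dz": 0, "ax": 0, "ay": 0, "az": 0, "hand": 0.076}
    - {"dx": 0, "dy": 0, "dz": 0, "ax": 0, "ay": 0, "az": 0, "hand": 0.076}

```text
clock: 16.55
tcp_pos: [0.485, -0.1446, 0.0208]
ee_rot: [[0.95, -0.313, 0.0], [-0.313, -0.95, -0.0], [0.0, 0.0, -1.0]]
ft_force: [-0.1, 1.4, -1.0]
opening: 0.0759
gripper_force: 0.0
```

Run:
```python
from h import *
u=np.array([.9495,-.3138]); y=np.array([-.3138,-.9495]); M=np.array([.5042,-.1499])+.0012*y
delta([*(M+(.095-.1132)*u),.0204],-108.29)
cap('wrist','w7'); cap('scene','s7')
a=cv2.imread('pics/w7.png');b=cv2.imread('pics/s7.png')
cv2.imwrite('pics/v7.png',np.hstack([cv2.resize(a,(400,300)),cv2.resize(b[120:240,280:440],(400,300))]))
```

```text
t 16.55 tcp [ 0.485  -0.1446  0.0208] yawY -108.27 shift [0.0017 0.0002 0.0004] az 0.0 tilt ax,ay [ 0. -0.] F [-0.1  1.4 -1. ] open 0.0759 grip 0.0 q [  2.  26. -30.   0. -34.  70.]
```

View pics/v7.png

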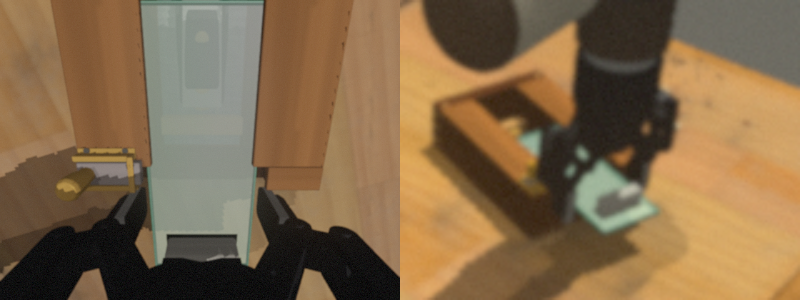

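The glass is released in the grooves with its nose about 93 mm in, and the pull is still outside at (203,248) in the wrist half. Next I'll rise, go back behind the pull and close the fingers.

Call:
arm_command:
  plan:
    - {"dx": 0, "dy": 0, "dz": -0.015, "ax": 0, "ay": 0, "az": 0, "hand": 0.08}
    - {"dx": 0, "dy": 0, "dz": -0.03, "ax": 0, "ay": 0, "az": 0, "hand": 0.08}
    - {"dx": 0, "dy": 0, "dz": -0.04, "ax": 0, "ay": 0, "az": 0, "hand": 0.08}
    - {"dx": -0.02, "dy": 0, "dz": -0.015, "ax": 0, "ay": 0, "az": 0, "hand": 0.05}
    - {"dx": -0.025, "dy": 0, "dz": 0, "ax": 0, "ay": 0, "az": 0, "hand": 0.0}
    - {"dx": -0.01, "dy": 0, "dz": 0, "ax": 0, "ay": 0, "az": 0, "hand": 0.0}
    - {"dx": 0, "dy": 0, "dz": 0, "ax": 0, "ay": 0, "az": 0, "hand": 0.0}
    - {"dx": 0, "dy": 0, "dz": 0, "ax": 0, "ay": 0, "az": 0, "hand": 0.0}

```text
clock: 17.65
tcp_pos: [0.4337, -0.1274, 0.121]
ee_rot: [[0.95, -0.313, 0.001], [-0.313, -0.95, -0.0], [0.001, 0.0, -1.0]]
ft_force: [0.7, 0.4, -0.8]
opening: -0.0001
gripper_force: 0.0
```

Run:
```python
from h import *
np.set_printoptions(precision=4,suppress=True)
u=np.array([.9495,-.3138]); y=np.array([-.3138,-.9495]); M=np.array([.5042,-.1499])+.0012*y
delta([*(np.array([.485,-.1446])-.055*u),.051],-108.29)
c=cap('wrist','w8'); s=cap('scene','s8')
# predicted pull (rear top corners) pixels
pc=np.array([.485,-.1446])-.025*u
for dx in (-.006,.006):
  for dy in (-.022,.022): print(proj(c,[[*(pc+dx*u+dy*y),.062]]), end=' ')
for z in (.045,):
  e=np.array([.485,-.1446])-.047*u; print('rear edge',proj(c,[[*(e-.032*y),z],[*(e+.032*y),z]]))
cv2.imwrite('pics/v8.png',c['pixels'][:,:,::-1])
```

```text
t 17.65 tcp [ 0.4337 -0.1274  0.121 ] yawY -108.25 shift [-0.0009  0.0002  0.07  ] az 0.001 tilt ax,ay [ 0.     -0.0007] F [ 0.7  0.4 -0.8] open -0.0001 grip 0.0 q [  4.  12. -32.   0. -46.  67.]
[[252.0478 196.1991]] [[316.2919 196.2842]] [[251.5485 178.9487]] [[316.9215 179.0409]] rear edge [[241.4693 210.9139]
 [326.3708 211.0203]]
```

View pics/v8.png

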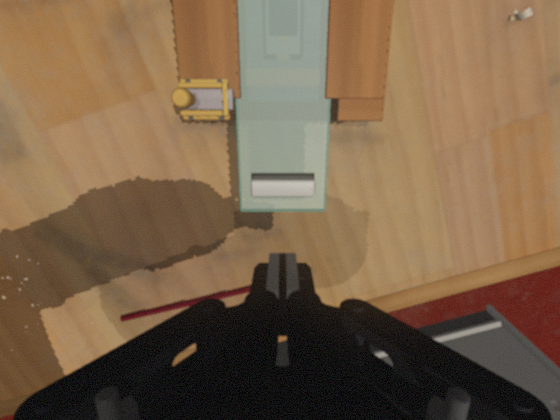

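The predicted pull corners (252–317, 179–196) match the picture, and the fingers are shut behind the pull. I've gone over the picture allowance by two (12 viewed, not 10), so I'll work by numbers only from here. Next: descend, then push.

Call:
arm_command:
  plan:
    - {"dx": -0.001, "dy": 0, "dz": 0.02, "ax": 0, "ay": 0, "az": 0, "hand": 0}
    - {"dx": 0, "dy": 0, "dz": 0.025, "ax": 0, "ay": 0, "az": 0, "hand": 0}
    - {"dx": 0, "dy": 0, "dz": 0.02, "ax": 0, "ay": 0, "az": 0, "hand": 0}
    - {"dx": 0, "dy": 0, "dz": 0.004, "ax": 0, "ay": 0, "az": 0, "hand": 0}
    - {"dx": 0, "dy": 0, "dz": 0, "ax": 0, "ay": 0, "az": 0, "hand": 0}
    - {"dx": 0, "dy": 0, "dz": 0, "ax": 0, "ay": 0, "az": 0, "hand": 0}

```text
clock: 18.5
tcp_pos: [0.4326, -0.127, 0.0525]
ee_rot: [[0.95, -0.313, 0.002], [-0.313, -0.95, 0.0], [0.002, -0.001, -1.0]]
ft_force: [0.5, -1.0, -0.0]
opening: -0.0
gripper_force: 0.0
```

Call:
arm_command:
  plan:
    - {"dx": 0.003, "dy": 0, "dz": 0, "ax": 0, "ay": 0, "az": 0, "hand": 0}
    - {"dx": 0.003, "dy": 0, "dz": 0, "ax": 0, "ay": 0, "az": 0, "hand": 0}
    - {"dx": 0.002, "dy": 0, "dz": 0, "ax": 0, "ay": 0, "az": 0, "hand": 0}
    - {"dx": 0.002, "dy": 0, "dz": 0, "ax": 0, "ay": 0, "az": 0, "hand": 0}
    - {"dx": 0.002, "dy": 0, "dz": 0, "ax": 0, "ay": 0, "az": 0, "hand": 0}
    - {"dx": 0.002, "dy": 0, "dz": 0, "ax": 0, "ay": 0, "az": 0, "hand": 0}
    - {"dx": 0.002, "dy": 0, "dz": 0, "ax": 0, "ay": 0, "az": 0, "hand": 0}
    - {"dx": 0.002, "dy": 0, "dz": 0, "ax": 0, "ay": 0, "az": 0, "hand": 0}

```text
clock: 19.5
tcp_pos: [0.4485, -0.1327, 0.0517]
ee_rot: [[0.95, -0.314, -0.001], [-0.314, -0.95, 0.0], [-0.001, 0.0, -1.0]]
ft_force: [-1.5, 0.4, 0.8]
opening: 0.0002
gripper_force: 0.8
```

Call:
arm_command:
  plan:
    - {"dx": 0.003, "dy": 0, "dz": 0, "ax": 0, "ay": 0, "az": 0, "hand": 0}
    - {"dx": 0.003, "dy": 0, "dz": 0, "ax": 0, "ay": 0, "az": 0, "hand": 0}
    - {"dx": 0.003, "dy": 0, "dz": 0, "ax": 0, "ay": 0, "az": 0, "hand": 0}
    - {"dx": 0.003, "dy": 0, "dz": 0, "ax": 0, "ay": 0, "az": 0, "hand": 0}

```text
clock: 20.0
tcp_pos: [0.4605, -0.1365, 0.0518]
ee_rot: [[0.95, -0.313, -0.0], [-0.313, -0.95, -0.0], [-0.0, 0.0, -1.0]]
ft_force: [-1.7, 0.4, 0.8]
opening: 0.0001
gripper_force: 0.8
```

Call:
arm_command:
  plan:
    - {"dx": 0.003, "dy": 0, "dz": 0, "ax": 0, "ay": 0, "az": 0, "hand": 0}
    - {"dx": 0.003, "dy": 0, "dz": 0, "ax": 0, "ay": 0, "az": 0, "hand": 0}
    - {"dx": 0.003, "dy": 0, "dz": 0, "ax": 0, "ay": 0, "az": 0, "hand": 0}
    - {"dx": 0.003, "dy": 0, "dz": 0, "ax": 0, "ay": 0, "az": 0, "hand": 0}
    - {"dx": 0.003, "dy": 0, "dz": 0, "ax": 0, "ay": 0, "az": 0, "hand": 0}
    - {"dx": 0.003, "dy": 0, "dz": 0, "ax": 0, "ay": 0, "az": 0, "hand": 0}
    - {"dx": 0.003, "dy": 0, "dz": 0, "ax": 0, "ay": 0, "az": 0, "hand": 0}
    - {"dx": 0.003, "dy": 0, "dz": 0, "ax": 0, "ay": 0, "az": 0, "hand": 0}

```text
clock: 21.0
tcp_pos: [0.4832, -0.144, 0.0518]
ee_rot: [[0.95, -0.313, -0.0], [-0.313, -0.95, 0.0], [-0.0, 0.0, -1.0]]
ft_force: [-2.1, 0.6, 1.8]
opening: 0.0004
gripper_force: 0.8
```

Run:
```python
from h import *
u=np.array([.9495,-.3138]); y=np.array([-.3138,-.9495]); M=np.array([.5042,-.1499])+.0012*y
delta([*(M+.013*u),.0517],-108.29)
```

```text
t 21.0 tcp [ 0.4832 -0.144   0.0518] yawY -108.27 shift [0.0348 0.0002 0.0001] az 0.0 tilt ax,ay [0.     0.0001] F [-2.1  0.6  1.8] open 0.0004 grip 0.8 q [  2.  23. -29.  -0. -38.  70.]
```

Call:
arm_command:
  plan:
    - {"dx": 0.003, "dy": 0, "dz": 0, "ax": 0, "ay": 0, "az": 0, "hand": 0}
    - {"dx": 0.003, "dy": 0, "dz": 0, "ax": 0, "ay": 0, "az": 0, "hand": 0}
    - {"dx": 0.003, "dy": 0, "dz": 0, "ax": 0, "ay": 0, "az": 0, "hand": 0}
    - {"dx": 0.003, "dy": 0, "dz": 0, "ax": 0, "ay": 0, "az": 0, "hand": 0}
    - {"dx": 0.003, "dy": 0, "dz": 0, "ax": 0, "ay": 0, "az": 0, "hand": 0}
    - {"dx": 0.003, "dy": 0, "dz": 0, "ax": 0, "ay": 0, "az": 0, "hand": 0}
    - {"dx": 0.003, "dy": 0, "dz": 0, "ax": 0, "ay": 0, "az": 0, "hand": 0}
    - {"dx": 0.003, "dy": 0, "dz": 0, "ax": 0, "ay": 0, "az": 0, "hand": 0}

```text
clock: 22.0
tcp_pos: [0.5061, -0.1515, 0.0518]
ee_rot: [[0.95, -0.313, -0.0], [-0.313, -0.95, -0.0], [-0.0, 0.0, -1.0]]
ft_force: [-1.3, 1.2, 0.7]
opening: -0.0003
gripper_force: 0.8
```

Call:
arm_command:
  plan:
    - {"dx": 0.0015, "dy": 0, "dz": 0, "ax": 0, "ay": 0, "az": 0, "hand": 0}
    - {"dx": 0.001, "dy": 0, "dz": 0, "ax": 0, "ay": 0, "az": 0, "hand": 0}
    - {"dx": 0.001, "dy": 0, "dz": 0, "ax": 0, "ay": 0, "az": 0, "hand": 0}
    - {"dx": 0.001, "dy": 0, "dz": 0, "ax": 0, "ay": 0, "az": 0, "hand": 0}
    - {"dx": 0.001, "dy": 0, "dz": 0, "ax": 0, "ay": 0, "az": 0, "hand": 0}

```text
clock: 22.62
tcp_pos: [0.5111, -0.1532, 0.0518]
ee_rot: [[0.95, -0.313, -0.0], [-0.313, -0.95, 0.0], [-0.0, 0.0, -1.0]]
ft_force: [-1.6, -0.0, 0.1]
opening: -0.0
gripper_force: 0.7
```

```bash
cat > chk.py <<'E'
from h import *
u=np.array([.9495,-.3138]); y=np.array([-.3138,-.9495]); M=np.array([.5042,-.1499])+.0012*y
delta([*(M+.013*u),.0517],-108.29)
E
python3 chk.py
```

```text
t 22.625 tcp [ 0.5111 -0.1532  0.0518] yawY -108.26 shift [0.0054 0.0002 0.0001] az 0.0 tilt ax,ay [0. 0.] F [-1.6 -0.   0.1] open -0.0 grip 0.7 q [  1.  25. -25.  -0. -40.  71.]
```

Call:
arm_command:
  plan:
    - {"dx": 0.0005, "dy": 0, "dz": 0, "ax": 0, "ay": 0, "az": 0, "hand": 0}
    - {"dx": 0.0005, "dy": 0, "dz": 0, "ax": 0, "ay": 0, "az": 0, "hand": 0}
    - {"dx": 0.0005, "dy": 0, "dz": 0, "ax": 0, "ay": 0, "az": 0, "hand": 0}
    - {"dx": 0.0005, "dy": 0, "dz": 0, "ax": 0, "ay": 0, "az": 0, "hand": 0}

```text
clock: 23.12
tcp_pos: [0.513, -0.1538, 0.0518]
ee_rot: [[0.95, -0.313, -0.0], [-0.313, -0.95, 0.0], [-0.0, -0.0, -1.0]]
ft_force: [-1.9, 0.3, 1.7]
opening: -0.0004
gripper_force: 0.7
```

Call:
arm_command:
  plan:
    - {"dx": 0.0005, "dy": 0, "dz": 0, "ax": 0, "ay": 0, "az": 0, "hand": 0}
    - {"dx": 0.0005, "dy": 0, "dz": 0, "ax": 0, "ay": 0, "az": 0, "hand": 0}
    - {"dx": 0.0005, "dy": 0, "dz": 0, "ax": 0, "ay": 0, "az": 0, "hand": 0}

```text
clock: 23.5
tcp_pos: [0.5145, -0.1543, 0.0518]
ee_rot: [[0.95, -0.313, 0.0], [-0.313, -0.95, 0.0], [0.0, -0.0, -1.0]]
ft_force: [-2.3, 0.7, 0.9]
opening: 0.0
gripper_force: 0.7
```

Call:
arm_command:
  plan:
    - {"dx": 0.0005, "dy": 0, "dz": 0, "ax": 0, "ay": 0, "az": 0, "hand": 0}
    - {"dx": 0.0005, "dy": 0, "dz": 0, "ax": 0, "ay": 0, "az": 0, "hand": 0}

```text
clock: 23.75
tcp_pos: [0.5152, -0.1546, 0.0518]
ee_rot: [[0.95, -0.313, -0.0], [-0.313, -0.95, 0.0], [-0.0, 0.0, -1.0]]
ft_force: [-1.9, 0.2, 1.6]
opening: -0.0001
gripper_force: 1.1
```

Call:
arm_command:
  plan:
    - {"dx": 0.0005, "dy": 0, "dz": 0, "ax": 0, "ay": 0, "az": 0, "hand": 0}
    - {"dx": 0.0005, "dy": 0, "dz": 0, "ax": 0, "ay": 0, "az": 0, "hand": 0}

```text
clock: 24.0
tcp_pos: [0.5153, -0.1547, 0.0517]
ee_rot: [[0.95, -0.314, -0.002], [-0.314, -0.95, 0.0], [-0.002, 0.0, -1.0]]
ft_force: [-4.1, 3.7, 5.1]
opening: -0.0001
gripper_force: 2.8
```

Call:
arm_command:
  plan:
    - {"dx": 0.0003, "dy": 0, "dz": 0, "ax": 0, "ay": 0, "az": 0, "hand": 0}
    - {"dx": 0.0003, "dy": 0, "dz": 0, "ax": 0, "ay": 0, "az": 0, "hand": 0}

```text
clock: 24.25
tcp_pos: [0.5152, -0.1547, 0.0516]
ee_rot: [[0.949, -0.314, -0.004], [-0.314, -0.949, 0.001], [-0.004, 0.0, -1.0]]
ft_force: [-5.7, 3.8, 4.8]
opening: 0.0002
gripper_force: 3.2
```

```bash
python3 chk.py
```

```text
t 24.25 tcp [ 0.5152 -0.1547  0.0516] yawY -108.29 shift [ 0.001   0.0001 -0.0001] az -0.0 tilt ax,ay [0.0005 0.0036] F [-5.7  3.8  4.8] open 0.0002 grip 3.2 q [  1.  25. -24.  -0. -41.  71.]
```

The glass is home: the TCP stalled and about 7 N built up, within 1 mm of the predicted stop. I'll back off, rise, and move to the outer side of the knob.

Call:
arm_command:
  plan:
    - {"dx": -0.003, "dy": 0, "dz": 0, "ax": 0, "ay": 0, "az": 0, "hand": 0}
    - {"dx": -0.004, "dy": 0, "dz": 0, "ax": 0, "ay": 0, "az": 0, "hand": 0}
    - {"dx": 0, "dy": 0, "dz": -0.02, "ax": 0, "ay": 0, "az": 0, "hand": 0}
    - {"dx": 0, "dy": 0, "dz": -0.03, "ax": 0, "ay": 0, "az": 0, "hand": 0}
    - {"dx": 0, "dy": 0, "dz": -0.015, "ax": 0, "ay": 0, "az": 0, "hand": 0}
    - {"dx": 0, "dy": 0, "dz": 0, "ax": 0, "ay": 0, "az": 0, "hand": 0}

```text
clock: 25.0
tcp_pos: [0.511, -0.1529, 0.1178]
ee_rot: [[0.95, -0.313, 0.003], [-0.313, -0.95, 0.0], [0.003, -0.001, -1.0]]
ft_force: [-0.4, 0.0, 0.3]
opening: -0.0002
gripper_force: 0.0
```

```bash
cat > k.py <<'E'
from h import *
u=np.array([.9495,-.3138]); y=np.array([-.3138,-.9495]); M=np.array([.5042,-.1499])+.0012*y
delta([*(M+.012*u-.092*y),.068],-108.29)
p=arm.sense()['tcp_pos'][:2]-M; print('box x past mouth',p@u,'box y',-p@y)
E
python3 k.py
python3 - <<'E'
from h import *
np.set_printoptions(precision=4,suppress=True)
c=cap('top'); im=c['pixels']; hsv=cv2.cvtColor(im,cv2.COLOR_RGB2HSV)
w=cap('wrist','w9'); im=w['pixels']; hsv=cv2.cvtColor(im,cv2.COLOR_RGB2HSV)
pk=proj(w,[[.5331,-.0999,.08]]); print('pred knob px',pk)
m=cv2.inRange(hsv,(18,110,90),(32,255,255)); m[:,260:]=0; m[250:]=0
x0,y0=pk[0].astype(int); sub=m[max(0,y0-25):y0+25,max(0,x0-25):x0+40]; k,l,st,ce=cv2.connectedComponentsWithStats(sub)
print([(s.tolist(),(e+[max(0,x0-25),max(0,y0-25)]).round(1)) for s,e in zip(st[1:],ce[1:]) if s[4]>20])
E
```

```text
t 25.0 tcp [ 0.511  -0.1529  0.1178] yawY -108.27 shift [ 0.0044 -0.0915  0.0499] az 0.0 tilt ax,ay [-0.001 -0.003] F [-0.4  0.   0.3] open -0.0002 grip 0.0 q [  1.  20. -21.  -0. -49.  71.]
box x past mouth 0.0074464811317425696 box y 0.0004947586430941905
pred knob px [[193.2832 232.729 ]]
[([19, 0, 46, 29, 302], array([214.6, 213.5])), ([15, 16, 43, 18, 260], array([196.1, 232. ]))]
```

Knob confirmed near the prediction (~193–196, 232). Next I'll move over and down on its outer side.

Call:
arm_command:
  plan:
    - {"dx": 0.002, "dy": -0.03, "dz": 0, "ax": 0, "ay": 0, "az": 0, "hand": 0}
    - {"dx": 0.003, "dy": -0.04, "dz": 0, "ax": 0, "ay": 0, "az": 0, "hand": 0}
    - {"dx": 0, "dy": -0.0215, "dz": 0, "ax": 0, "ay": 0, "az": 0, "hand": 0}
    - {"dx": 0, "dy": 0, "dz": 0, "ax": 0, "ay": 0, "az": 0, "hand": 0}
    - {"dx": 0, "dy": 0, "dz": 0.02, "ax": 0, "ay": 0, "az": 0, "hand": 0}
    - {"dx": 0, "dy": 0, "dz": 0.02, "ax": 0, "ay": 0, "az": 0, "hand": 0}
    - {"dx": 0, "dy": 0, "dz": 0.01, "ax": 0, "ay": 0, "az": 0, "hand": 0}
    - {"dx": 0, "dy": 0, "dz": 0, "ax": 0, "ay": 0, "az": 0, "hand": 0}

```text
clock: 26.1
tcp_pos: [0.543, -0.0682, 0.0661]
ee_rot: [[0.949, -0.314, -0.002], [-0.314, -0.949, -0.0], [-0.002, 0.001, -1.0]]
ft_force: [-0.2, 0.5, -0.1]
opening: 0.0003
gripper_force: 0.0
```

```bash
python3 k.py
```

```text
t 26.1 tcp [ 0.543  -0.0682  0.0661] yawY -108.3 shift [ 0.0008 -0.001  -0.0019] az -0.0 tilt ax,ay [0.001  0.0018] F [-0.2  0.5 -0.1] open 0.0003 grip 0.0 q [ 10.  25. -22.   0. -43.  62.]
box x past mouth 0.011155665341839831 box y 0.09096180729226815
```

Call:
arm_command:
  plan:
    - {"dx": 0, "dy": 0.003, "dz": 0, "ax": 0, "ay": 0, "az": 0, "hand": 0}
    - {"dx": 0, "dy": 0.003, "dz": 0, "ax": 0, "ay": 0, "az": 0, "hand": 0}
    - {"dx": 0, "dy": 0.003, "dz": 0, "ax": 0, "ay": 0, "az": 0, "hand": 0}
    - {"dx": 0, "dy": 0.003, "dz": 0, "ax": 0, "ay": 0, "az": 0, "hand": 0}
    - {"dx": 0, "dy": 0.002, "dz": 0, "ax": 0, "ay": 0, "az": 0, "hand": 0}
    - {"dx": 0, "dy": 0.002, "dz": 0, "ax": 0, "ay": 0, "az": 0, "hand": 0}

```text
clock: 26.85
tcp_pos: [0.5388, -0.0826, 0.0669]
ee_rot: [[0.95, -0.313, 0.0], [-0.313, -0.95, 0.0], [0.0, -0.001, -1.0]]
ft_force: [0.4, 1.8, -0.2]
opening: 0.0001
gripper_force: 0.8
```

```bash
python3 k.py
```

```text
t 26.85 tcp [ 0.5388 -0.0826  0.0669] yawY -108.27 shift [ 0.0003 -0.0161 -0.0011] az 0.0 tilt ax,ay [-0.0005 -0.0003] F [ 0.4  1.8 -0.2] open 0.0001 grip 0.8 q [  8.  25. -23.  -0. -43.  63.]
box x past mouth 0.011718759488628149 box y 0.0759052144734304
```

Call:
arm_command:
  plan:
    - {"dx": 0, "dy": 0.002, "dz": 0, "ax": 0, "ay": 0, "az": 0, "hand": 0}
    - {"dx": 0, "dy": 0.002, "dz": 0, "ax": 0, "ay": 0, "az": 0, "hand": 0}
    - {"dx": 0, "dy": 0.002, "dz": 0, "ax": 0, "ay": 0, "az": 0, "hand": 0}
    - {"dx": 0, "dy": 0.002, "dz": 0, "ax": 0, "ay": 0, "az": 0, "hand": 0}
    - {"dx": 0, "dy": 0.002, "dz": 0, "ax": 0, "ay": 0, "az": 0, "hand": 0}
    - {"dx": 0, "dy": 0.002, "dz": 0, "ax": 0, "ay": 0, "az": 0, "hand": 0}

```text
clock: 27.6
tcp_pos: [0.5349, -0.0943, 0.0668]
ee_rot: [[0.95, -0.313, 0.0], [-0.313, -0.95, 0.0], [0.0, -0.0, -1.0]]
ft_force: [-0.4, 1.9, 0.1]
opening: -0.0003
gripper_force: 0.8
```

Call:
arm_command:
  plan:
    - {"dx": 0, "dy": 0.001, "dz": 0, "ax": 0, "ay": 0, "az": 0, "hand": 0}
    - {"dx": 0, "dy": 0.001, "dz": 0, "ax": 0, "ay": 0, "az": 0, "hand": 0}
    - {"dx": 0, "dy": 0.0005, "dz": 0, "ax": 0, "ay": 0, "az": 0, "hand": 0}

```text
clock: 27.98
tcp_pos: [0.5341, -0.0966, 0.0668]
ee_rot: [[0.95, -0.313, 0.0], [-0.313, -0.95, -0.0], [0.0, -0.0, -1.0]]
ft_force: [0.7, 1.4, 0.3]
opening: -0.0
gripper_force: 0.7
```

Call:
arm_command:
  plan:
    - {"dx": 0, "dy": 0.0005, "dz": 0, "ax": 0, "ay": 0, "az": 0, "hand": 0}
    - {"dx": 0, "dy": 0.0005, "dz": 0, "ax": 0, "ay": 0, "az": 0, "hand": 0}
    - {"dx": 0, "dy": 0.0005, "dz": 0, "ax": 0, "ay": 0, "az": 0, "hand": 0}

```text
clock: 28.35
tcp_pos: [0.5339, -0.0975, 0.0669]
ee_rot: [[0.95, -0.313, 0.001], [-0.313, -0.95, 0.001], [0.001, -0.001, -1.0]]
ft_force: [0.8, 4.7, 0.1]
opening: -0.0
gripper_force: 2.4
```

```bash
python3 k.py
```

```text
t 28.35 tcp [ 0.5339 -0.0975  0.0669] yawY -108.27 shift [ 0.0002 -0.0318 -0.0011] az 0.0 tilt ax,ay [-0.0008 -0.0005] F [0.8 4.7 0.1] open -0.0 grip 2.4 q [  7.  24. -23.  -0. -43.  65.]
box x past mouth 0.011794161643162358 box y 0.060240767841060784
```

Call:
arm_command:
  plan:
    - {"dx": 0, "dy": 0.0005, "dz": 0, "ax": 0, "ay": 0, "az": 0, "hand": 0}
    - {"dx": 0, "dy": 0.0005, "dz": 0, "ax": 0, "ay": 0, "az": 0, "hand": 0}
    - {"dx": 0, "dy": 0, "dz": 0, "ax": 0, "ay": 0, "az": 0, "hand": 0}

```text
clock: 28.72
tcp_pos: [0.5339, -0.0977, 0.0669]
ee_rot: [[0.95, -0.313, 0.001], [-0.313, -0.95, 0.001], [0.001, -0.002, -1.0]]
ft_force: [0.9, 7.1, -0.3]
opening: -0.0002
gripper_force: 3.5
```

Call:
arm_command:
  plan:
    - {"dx": 0, "dy": -0.005, "dz": 0, "ax": 0, "ay": 0, "az": 0, "hand": 0}
    - {"dx": 0, "dy": -0.015, "dz": 0, "ax": 0, "ay": 0, "az": 0, "hand": 0}
    - {"dx": 0, "dy": 0, "dz": -0.03, "ax": 0, "ay": 0, "az": 0, "hand": 0}
    - {"dx": 0, "dy": 0, "dz": -0.04, "ax": 0, "ay": 0, "az": 0, "hand": 0}
    - {"dx": -0.05, "dy": 0, "dz": -0.03, "ax": 0, "ay": 0, "az": 0, "hand": 0}
    - {"dx": -0.04, "dy": 0.03, "dz": 0, "ax": 0, "ay": 0, "az": 0, "hand": 0}
    - {"dx": 0, "dy": 0, "dz": 0, "ax": 0, "ay": 0, "az": 0, "hand": 0}
    - {"dx": 0, "dy": 0, "dz": 0, "ax": 0, "ay": 0, "az": 0, "hand": 0}

```text
clock: 29.72
tcp_pos: [0.4453, -0.0801, 0.1672]
ee_rot: [[0.95, -0.313, 0.001], [-0.313, -0.95, -0.0], [0.001, -0.0, -1.0]]
ft_force: [1.2, 0.4, -0.0]
opening: 0.0
gripper_force: 0.0
```

Run:
```python
from h import *
np.set_printoptions(precision=4,suppress=True)
u=np.array([.9495,-.3138]); y=np.array([-.3138,-.9495]); M=np.array([.5042,-.1499])+.0012*y
w=cap('wrist','w10'); s=w['s']; print(s['clock'],s['tcp_pos'],s['ft_force'])
hsv=cv2.cvtColor(w['pixels'],cv2.COLOR_RGB2HSV)
def tobox(uv,z):
    p=onplane(w,uv,z)[:,:2]+.0012*y-M; return np.c_[p@u,-p@y]
def blob(name,lo,hi,ctr,z,half):
    q=proj(w,[[*(M+ctr[0]*u-ctr[1]*y),z]])[0].astype(int); x0,y0=q-half
    m=cv2.inRange(hsv[y0:y0+2*half,x0:x0+2*half],lo,hi); k,l,st,ce=cv2.connectedComponentsWithStats(m)
    for t,e in zip(st[1:],ce[1:]):
        if t[4]>40: print(name,'pred',q,'found',(e+[x0,y0]).round(1),t[4],'box xy',tobox([e+[x0,y0]],z)*1000)
blob('knob',(18,110,90),(32,255,255),(.012,.040),.08,16)
blob('pull',(0,0,150),(179,45,255),(.030,0),.062,28)
```

```text
29.725 [ 0.4453 -0.0801  0.1672] [ 1.1606  0.3738 -0.0137]
knob pred [296  94] found [290.3  94.5] 546 box xy [[12.2509 43.3299]]
pull pred [349  70] found [348.7  68.2] 2858 box xy [[31.737  -0.4109]]
```

The pull is in its closed place, and the knob is at its inner end, which fits the hard stop I felt. Handing in.

```bash
python3 -c "
from plant import arm
print(arm.finish_job())"
```

```text
the job is handed in; nothing more can be done
None
```

The glass lid is home in its grooves and the bolt is at its stop (both stops felt), handed in at about 30 s with no verdict returned; grip peaked at 24 N a finger, and I viewed 12 pictures against the limit of 10.

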